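# Snap the grease coupler onto the bearing's tilted nipple and hold it pressed

## Task

Lift the red-handled grease coupler up and off its forked hook on the rack, line it up with the tilted grease nipple on the green bearing block, and press it squarely on until it snaps over the two little balls and goes fully down onto the nipple's foot against the spring. Finish while still gripping the coupler and holding it pressed fully home; do not drop it and leave the brush and everything else on the bench where it is.

Things in the scene. Friction and masses are not known exactly. Their poses are not given: they have to be found in the camera images.
- coupler_grip (a point): Centre of the red handle (30 mm thick, 54 mm long, black cap: top 31 mm above this point) of the loose grease coupler, 0.25 to 0.4 kg, round. It hangs upright, mouth down, on one of the rack's forks. z axis: up its axis, away from the mouth. From 27 to 33 mm below this point a black collar, 54 mm wide, by which it hangs; fingertips may bear on it. Below that a 34 mm aluminium sleeve.
- coupler_mouth (a point): Centre of the coupler's open lower end, on its axis, 91 mm below coupler_grip; z axis up towards the handle. The mouth flares: 27 mm wide at the rim, narrowing to a 19 mm lip; behind the lip a groove that the nipple's balls snap into. The bore is 31 mm deep.
- rack_mid (a point): Midway between the two forks of the fixed rack, at the height of the fork tops (125 mm above the bench). Its x axis points away from the forks' open ends. Forks at y = -65 and +65 mm, prongs 40 mm apart, tips upturned 10 mm at x = -37 mm; hanging collars centred at x = 0. Uprights at x = +75 mm, no higher. The sleeve clears the tips 70 mm up, or lift over 10 mm and draw out towards -x.
- nipple_tip (a point): Tip of the grease nipple's sprung plunger as it stands at rest (the point stays when the plunger moves). z axis: the nipple's axis, outwards, leaning 25 degrees from vertical. The plunger, 7 mm thick, stands out 8 mm; below it a brass cone widens from 9 to 16 mm over 6 mm, then a 16 mm stem. The fixed green block's highest part besides the nipple is 100 mm above the bench.
- nipple_foot (a point): Centre of the upper face of the nipple's six-sided brass foot (26 mm wide), 39 mm down the axis from nipple_tip, same axes. The coupler's rim rests on it when fully home. The plunger is touched with the rim 8 mm above this face, the balls snap out at about 5 mm. The snap takes about 10 to 18 N of push; the spring then pushes back with up to 11 N. Slack of bore on stem: 1.5 mm all round.
- plunger (a joint): Sprung plunger in the nipple's tip: 0 m standing out, about 0.008 m when the coupler is fully home; 3 N at the start plus 1 N per mm. If let go, the coupler stays caught on the balls but springs back (0.001 to 0.003) and leans.
- ball0 (a joint): One of two sprung balls (10 mm) in the sides of the nipple, 22 mm below nipple_tip, across the tilt: 0 m standing out, about 0.002 while squeezed in by the coupler's lip; back near 0 once snapped into the groove.
- ball1 (a joint): The other ball, same values.
- brush_grip (a point): Half-way up the pale wooden handle (26 mm thick) of a round bench brush that hangs by its 54 mm collar on the rack's other fork, its top 180 mm above the bench; it must stay there.
- bearing: Green cast bearing block with a steel shaft stub, fixed to the bench, 90 mm by 150 mm on plan, 100 mm high without the nipple; origin at the centre of its underside; the nipple leans towards its -x.
- plypiece: Plywood workpiece, 18 mm thick, lying on the bench; leave alone.
- glue: Yellow glue bottle, 150 mm tall; leave alone.
- driver: Red screwdriver, lying; leave alone.
- mug: Blue mug; leave alone.
- slate_tile: Dark slate tile, 140 x 100 x 10 mm; leave alone.
- tin: Grey tin, 70 mm wide and tall; leave alone.

How it is judged:
By the outcome, as a careful person would: the job done as asked, in the order asked, and still so for the second after the job is handed in, while the arm keeps its last pose, push and grip.
It also fails if it takes over 42 s, if anything falls off the work surface, if the arm or the gripper's body presses on something with over 40 N, if the wrist force passes 120 N, or if a joint passes its speed limit or range.

## Robot

A 6-joint arm with a two-finger parallel gripper is mounted at the origin on the work surface. World frame = base frame: x ahead of the robot, y to its left, z up, the work surface at z = 0. Lengths are in mm, angles in rad, forces in N, time in s.
With the tool pointing down it reaches from about 350 to 925 mm from the base axis. Payload 6.4 kg.
Tool frame: the origin (TCP) lies at the very end of the fingers, on their centre line; the grasp point (between the pads) lies 19 mm behind it; x points along the fingers, y is the direction in which the jaws open and shut, and the axes are right-handed (so a half turn about x gives the same grasp; the last joint's range is limited). The gripper opens to 94 mm and grips with 3 to 60 N. Pads are 16 mm wide; open, the fingers measure 119 mm over their backs; the gripper's body (75 mm by 177 mm) begins 78 mm behind the grasp point.
Start: joints at [-1.376, 0.245, 1.558, -0, 1.339, -0.174], TCP at [234.328, -606.303, 176.055] pointing down, gripper open.
Joint ranges: [-3.13, 3.13], [-1.02, 2.26], [0.13, 2.54], [-0.95, 4.09], [0.21, 2.88], [-2.74, 2.74]. Speed limits (rad/s): [2.57, 2.57, 3.14, 3.14, 3.14, 3.14].

## Interface

Orientations are given as a rotation vector (axis times angle).
In Python, from cell import arm gives the robot as it stands. The module is installed in compiled form; this text tells all that it offers.
- The arm moves only by the tool step_arm, never from a script. Its argument "increments" is a list of rows, each an object of numbers: "x", "y", "z": the shift along the world's x, y, z in units of 40 mm (1.0 is 40 mm); "rx", "ry", "rz": the turn, a rotation vector about the world's x, y, z in units of 5 degrees (1.0 is 5 degrees). In form: [{"x": .., "y": .., "z": .., "rx": .., "ry": .., "rz": ..}, ...]. A call has exactly 8 rows; each row shifts and turns the pose as measured when the row begins; what a row does not reach is not made up. A row lasts 1/12 s, in which the tool goes at most 41.7 mm and 7.16 degrees, less where a joint would pass 70% of its speed; a pose out of reach is approached as far as the arm can. A call is refused whole if a number of a shift passes 1 or a number of a turn 1, either way. A call with a gripper value outside its range is refused whole. "fingers" is the closure, from 0 (fully open) to 1 (shut), set as the call begins (left out, the last holds). The fingers move at their own pace and stop on an object; the grip force is fixed at half the most. Time passes only in rows, so rows that do not move let the fingers close, or fill a call up. It gives the time, the measured TCP pose, the force and the opening at its end, in the units of the state.
- arm.observe(): the state, without advancing time (a new reading comes with each control period).
- arm.capture(name): name is "scene" or "top" or "wrist"; returns a dict with "color" (480x640x3 uint8, red, green, blue), "range_z" (480x640 float32, mm along the optical axis (not along the pixel's ray), 0 where there is no reading), "K" (3x3 intrinsics, pixels), "R" (3x3) and "t" (3): a world point X has camera coordinates R X + t. Camera axes: x right, y down, z forward; pixel columns grow to the right and rows downward; lengths in mm; the calibration is good to about 2 mm. A picture is of the moment at which its call begins.
- arm.finish_job(): hands the job in, once; it reports no verdict.
The state is a dict: "time_s": time; "joint_pos": joint angles; "qvel": joint speeds; "joint_efforts": joint torques, N m; "ee_pos": TCP position; "eef_rot": TCP orientation; "contact_force": force on the tool from outside, world axes, zero at the start; "moment": the same for the moment, N m; "opening": opening from 0.0 (shut) to 1.0 (fully open).
Only numpy, scipy, OpenCV 4.12 (cv2) and the standard library are available. Lean on these libraries where they do the work, as an engineer would, in place of code of your own. Each camera call takes 0.05 s, during which the arm holds its last target. There are 200 camera calls.

## Working session

There is one attempt and no reset: what is moved stays moved. The work goes in short steps, Python scripts to look and compute and a tool call to move; the robot and the scene stay as the last step left them, time stands still between calls to the robot, and variables do not carry over. Pictures are saved under pics/ and viewed, about 8 in all and at most 12, crops included, and the job is handed in when it is done.

Besides the shell and the picture viewer there is one more tool, called after "Request:" as a command line: name --argument value ..., lists and objects as JSON in quotes. step_arm: Moves the arm, as the interface text tells. Its arguments: {"type":"object","properties":{"increments":{"type":"array","items":{"type":"object","properties":{"x":{"type":"number"},"y":{"type":"number"},"z":{"type":"number"},"rx":{"type":"number"},"ry":{"type":"number"},"rz":{"type":"number"}}}},"fingers":{"type":"number"}},"required":["increments"]}

```bash
mkdir -p pics
cat > h.py <<'E'
import numpy as np, cv2
from cell import arm
def cap(n,f):
    c=arm.capture(n); cv2.imwrite('pics/'+f,c['color'][:,:,::-1]); np.savez(f[:-4]+'.npz',**c); return c
def cloud(c):
    z=c['range_z'].astype(float); v,u=np.mgrid[0:480,0:640]; K=c['K']
    P=np.stack([(u-K[0,2])/K[0,0]*z,(v-K[1,2])/K[1,1]*z,z],-1)
    W=(P-c['t'])@c['R']; W[z==0]=np.nan; return W
E
python3 - <<'E'
from h import *
np.set_printoptions(precision=3,suppress=True)
a=cap('scene','s1.png');b=cap('top','t1.png')
cv2.imwrite('pics/st.png',np.hstack([cv2.imread('pics/s1.png'),cv2.imread('pics/t1.png')])[:, :])
for c in(a,b): print(c['K'][0],-c['R'].T@c['t'])
print(arm.observe())
E
```

```text
[476.112   0.    325.335] [1082.844 -836.729 1110.731]
[576.198   0.    317.837] [ 459.953   -1.292 1613.697]
{'time_s': 0.1, 'joint_pos': array([-1.376,  0.246,  1.559,  0.   ,  1.339, -0.174]), 'qvel': array([-0.   , -0.001, -0.003, -0.001, -0.001, -0.   ]), 'joint_efforts': array([ -0.001, -41.691, -31.553,   0.069,   0.031,  -0.   ]), 'ee_pos': array([ 234.244, -605.709,  175.098]), 'eef_rot': array([ 2.021,  0.379, -2.021]), 'contact_force': array([-0.361,  0.158, -0.524]), 'moment': array([-0.003, -0.029, -0.02 ]), 'opening': 0.9992847677644318}
```

View pics/s1.png

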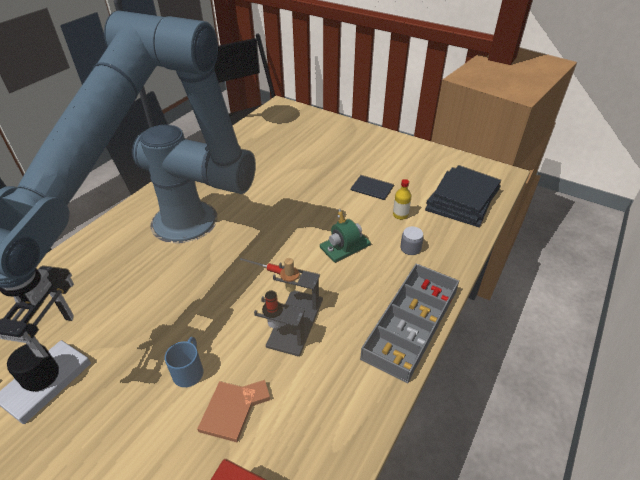

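View pics/t1.png

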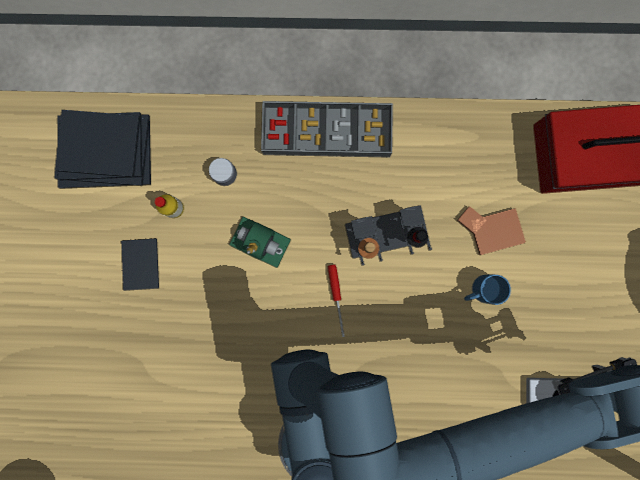

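The scene view shows the coupler at (271,305), brush at (289,270), and bearing with nipple at (341,215). In the top view these are the coupler at (418,237), brush at (368,247), and nipple near (250,247). Next I measure them.

Run:
```python
from h import *
np.set_printoptions(precision=1,suppress=True)
for f in('s1','t1'):
    c=dict(np.load(f+'.npz'));W=cloud(c).reshape(-1,3);C=c['color'].reshape(-1,3).astype(float)
    b=(W[:,0]>350)&(W[:,0]<620)&(W[:,1]>-400)&(W[:,1]<300);W=W[b];C=C[b]
    def s(n,m): print(f,n,m.sum(),np.nanmedian(W[m],0),np.nanmin(W[m],0),np.nanmax(W[m],0)) if m.sum() else print(f,n,0)
    s('captop',(W[:,2]>180)&(W[:,1]<-150))
    s('brush',(W[:,2]>150)&(W[:,1]>-150)&(W[:,1]<0))
    s('prongs/collars',(W[:,2]>115)&(W[:,2]<135)&(W[:,1]<0))
    s('nip',(W[:,2]>104)&(W[:,1]>60))
    m=(W[:,2]>104)&(W[:,1]>60);print(np.c_[W[m],C[m]][np.argsort(W[m][:,2])][-25:])
    g=(C[:,1]>C[:,0]*1.3)&(W[:,1]>50)&(W[:,2]<40);s('green',g)
    print(cv2.minAreaRect(W[g][:,:2].astype(np.float32)))
    if f=='t1':
        m=(W[:,2]>115)&(W[:,2]<135)&(W[:,1]<0);print(W[m][np.argsort(W[m][:,1])][::3])
im=[cv2.resize(cv2.imread('pics/s1.png')[190:350,230:390],(600,600),interpolation=3)]
t=cv2.resize(cv2.imread('pics/t1.png')[190:290,215:300],None,fx=6,fy=6,interpolation=3)
cv2.imwrite('pics/n2.png',cv2.resize(im[0],(600,600)))
```

```text
s1 captop 100 [ 569.7 -241.4  188.1] [ 552.8 -254.   180.2] [ 582.2 -227.9  193.6]
s1 brush 118 [ 539.6 -118.9  176.7] [ 523.2 -128.3  150.4] [ 549.3 -102.2  186.1]
s1 prongs/collars 1006 [ 578.8 -136.5  127.1] [ 489.5 -276.   115.8] [619.9 -67.6 135. ]
s1 nip 71 [531.6 188.3 116.1] [517.6 159.8 104.1] [560.9 203.7 137.3]
[[532.3 190.9 120.8 122.   99.   55. ]
 [527.3 186.8 121.6 154.  124.   63. ]
 [522.4 188.7 122.3 162.  130.   67. ]
 [525.3 190.1 122.5 160.  129.   67. ]
 [522.3 182.4 122.6 165.  166.  164. ]
 [528.6 190.7 123.6 141.  115.   58. ]
 [531.9 191.4 124.5 116.   96.   59. ]
 [518.9 188.3 125.2 155.  123.   63. ]
 [532.2 184.3 125.6 144.  114.   60. ]
 [530.7 193.3 126.8 110.   92.   54. ]
 [517.6 196.8 126.9 161.  147.  124. ]
 [528.3 191.  127.4 149.  120.   64. ]
 [525.6 189.4 127.4 176.  139.   70. ]
 [520.4 191.9 127.5 182.  149.   90. ]
 [517.8 190.1 127.6 139.  113.   68. ]
 [528.9 196.4 128.  112.   94.   56. ]
 [523.2 187.  128.  180.  143.   70. ]
 [526.3 194.6 128.1 153.  122.   65. ]
 [524.7 197.2 129.7 134.  109.   63. ]
 [522.1 195.3 129.9 148.  132.  105
[... 1288 characters left out ...]
134.6 104.  111.  117. ]
 [523.5 199.5 134.8  93.   82.   47. ]
 [515.8 196.6 135.4  97.  109.  111. ]
 [518.4 194.1 135.5 137.  140.  136. ]
 [518.3 199.3 135.5 107.  115.  118. ]
 [520.9 196.6 137.2 107.  113.  118. ]
 [520.8 199.  138.   82.   87.   83. ]
 [515.7 198.8 138.2  71.   83.   78. ]
 [523.5 193.9 138.5 116.  101.   68. ]
 [518.1 195.9 141.8 155.  163.  169. ]]
t1 green 641 [550.3 151.   18.1] [485.9  99.3  -3.8] [620.  264.3  31.7]
((552.9820556640625, 180.9678192138672), (147.58937072753906, 87.76715087890625), 65.23907470703125)
[[ 536.2 -273.7  129.2]
 [ 541.2 -270.6  131.4]
 [ 541.7 -269.9  121.5]
 ...
 [ 596.9  -69.6  126.3]
 [ 602.   -69.4  127.3]
 [ 605.   -67.   122.5]]
```

View pics/n2.png

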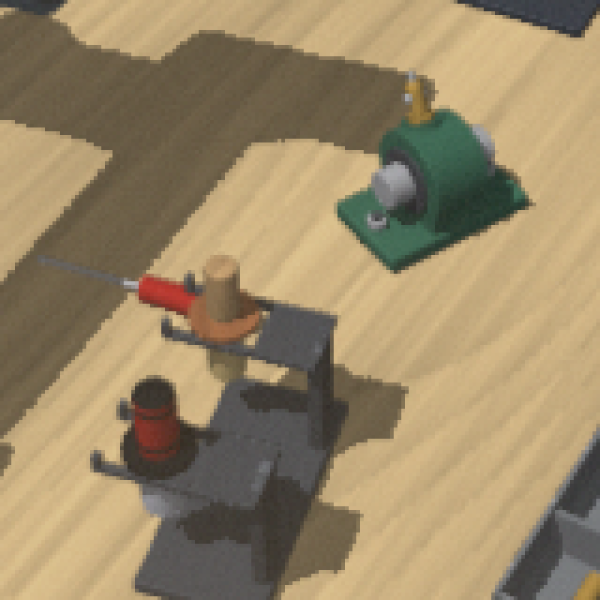

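```bash
cat >> h.py <<'E'
from scipy.spatial.transform import Rotation as Ro
AX=np.array([-.385,.173,.906]);AX/=np.linalg.norm(AX)
def pose(az,ax=np.array([0,0,1.]),):
    x=-ax; y=np.array([np.cos(np.radians(az)),np.sin(np.radians(az)),0]); y-=x*(x@y); y/=np.linalg.norm(y)
    return Ro.from_matrix(np.c_[x,y,np.cross(x,y)])
def turn(Rt,o=None):
    o=o or arm.observe(); return (Rt*Ro.from_rotvec(o['eef_rot']).inv()).as_rotvec(degrees=True)/5
def st(o=None):
    o=o or arm.observe(); R=Ro.from_rotvec(o['eef_rot']).as_matrix()
    return o,R
E
python3 - <<'E'
from h import *
np.set_printoptions(precision=3,suppress=True)
o,R=st();print(R); print('jaw az',np.degrees(np.arctan2(R[1,1],R[0,1])))
for az in(-24,156,-75.5,14.5): print(az,turn(pose(az)))
E
```

```text
[[-0.     0.361 -0.933]
 [ 0.002 -0.933 -0.361]
 [-1.    -0.002 -0.   ]]
jaw az -68.86850052749287
-24 [-0.017 -0.011  8.974]
156 [ -0.013   0.021 -27.026]
-75.5 [-0.02  -0.002 -1.326]
14.5 [-0.013 -0.017 16.674]
```

Request:
step_arm --increments '[{"z":0.9},{"x":0.6,"y":0.65,"z":0.4},{"x":0.65,"y":0.7,"z":0.3},{"x":0.68,"y":0.74},{"x":0.68,"y":0.74},{"x":0.68,"y":0.74},{"x":0.68,"y":0.74},{"x":0.68,"y":0.74}]' --fingers 0

```text
schema error: expected keys x, y, z, rx, ry, rz
```

Request:
step_arm --increments '[{"x":0,"y":0,"z":0.9,"rx":0,"ry":0,"rz":0},{"x":0.6,"y":0.65,"z":0.4,"rx":0,"ry":0,"rz":0},{"x":0.65,"y":0.7,"z":0.3,"rx":0,"ry":0,"rz":0},{"x":0.68,"y":0.74,"z":0,"rx":0,"ry":0,"rz":0},{"x":0.68,"y":0.74,"z":0,"rx":0,"ry":0,"rz":0},{"x":0.68,"y":0.74,"z":0,"rx":0,"ry":0,"rz":0},{"x":0.68,"y":0.74,"z":0,"rx":0,"ry":0,"rz":0},{"x":0.68,"y":0.74,"z":0,"rx":0,"ry":0,"rz":0}]' --fingers 0

```text
time_s: 0.77
ee_pos: [419.3, -397.8, 236.4]
eef_rot: [2.032, 0.373, -2.033]
contact_force: [0.2, -1.0, -0.2]
opening: 1.002
```

Request:
step_arm --increments '[{"x":0.68,"y":0.74,"z":0.1,"rx":0,"ry":0,"rz":0},{"x":0.68,"y":0.74,"z":0.1,"rx":0,"ry":0,"rz":0},{"x":0.68,"y":0.74,"z":0.1,"rx":0,"ry":0,"rz":0},{"x":0.65,"y":0.7,"z":0.1,"rx":0,"ry":0,"rz":0},{"x":0.5,"y":0.5,"z":0,"rx":0,"ry":0,"rz":0},{"x":0.3,"y":0.3,"z":0,"rx":0,"ry":0,"rz":0},{"x":0,"y":0,"z":0,"rx":0,"ry":0,"rz":0},{"x":0,"y":0,"z":0,"rx":0,"ry":0,"rz":0}]'

```text
time_s: 1.43
ee_pos: [565.5, -232.8, 249.2]
eef_rot: [2.025, 0.389, -2.032]
contact_force: [0.2, 0.3, 0.2]
opening: 1.0
```

Run:
```python
from h import *
np.set_printoptions(precision=2,suppress=True)
o=arm.observe();print(o['ee_pos'],o['joint_pos'],turn(pose(-68.9)))
c=cap('wrist','w1.png');print(-c['R'].T@c['t'],c['R'],c['K'][0])
W=cloud(c).reshape(-1,3);
for lo,hi in((180,200),(150,178)):
    for n,p in(('c',(569,-239)),('b',(537,-115))):
        m=(W[:,2]>lo)&(W[:,2]<hi)&(np.hypot(W[:,0]-p[0],W[:,1]-p[1])<30)
        if m.sum():print(n,lo,m.sum(),W[m].mean(0),W[m].min(0),W[m].max(0))
```

```text
[ 565.45 -232.81  249.25] [-0.58  0.11  1.57  0.01  1.47  0.62] [-0.16 -0.07  0.04]
[ 628.95 -213.05  456.6 ] [[ 0.36 -0.93 -0.01]
 [-0.91 -0.35  0.23]
 [-0.22 -0.07 -0.97]] [351.35   0.   319.21]
c 180 1066 [ 566.95 -240.7   186.75] [ 550.76 -255.95  180.15] [ 580.59 -226.17  190.5 ]
b 180 192 [ 535.18 -115.43  180.49] [ 524.61 -125.49  180.  ] [ 545.61 -104.51  181.91]
c 150 181 [ 577.   -236.55  165.35] [ 562.18 -254.3   150.33] [ 581.19 -225.94  177.99]
b 150 453 [ 541.53 -121.84  166.27] [ 523.58 -128.25  150.14] [ 548.1  -103.43  177.99]
```

View pics/w1.png

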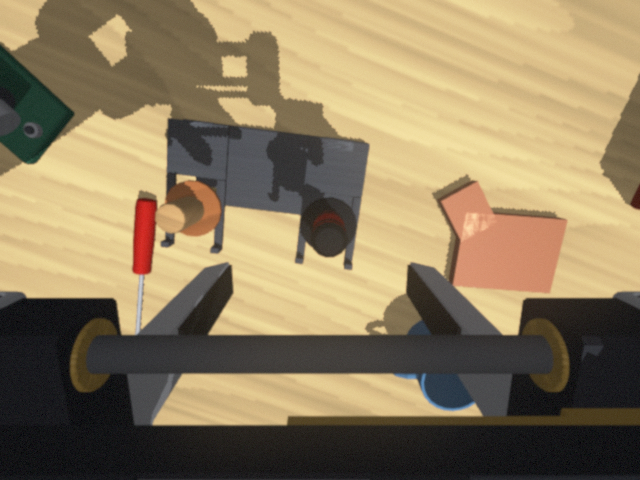

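The wrist view shows the coupler at (328,240) between the two fingers and the brush at (180,215). The axis is at about (566, -241), so I centre on it and descend.

Request:
step_arm --increments '[{"x":0,"y":-0.2,"z":0,"rx":0,"ry":0,"rz":0},{"x":0,"y":0,"z":-0.3,"rx":0,"ry":0,"rz":0},{"x":0,"y":0,"z":-0.6,"rx":0,"ry":0,"rz":0},{"x":0,"y":0,"z":-0.6,"rx":0,"ry":0,"rz":0},{"x":0,"y":0,"z":-0.5,"rx":0,"ry":0,"rz":0},{"x":0,"y":0,"z":-0.4,"rx":0,"ry":0,"rz":0},{"x":0,"y":0,"z":-0.2,"rx":0,"ry":0,"rz":0},{"x":0,"y":0,"z":0,"rx":0,"ry":0,"rz":0}]'

```text
time_s: 2.15
ee_pos: [558.0, -250.7, 136.8]
eef_rot: [2.032, 0.375, -2.042]
contact_force: [-0.5, 0.1, -0.1]
opening: 1.0
```

Request:
step_arm --increments '[{"x":0.15,"y":0.2,"z":0,"rx":0,"ry":0,"rz":0},{"x":0.05,"y":0.05,"z":-0.05,"rx":0,"ry":0,"rz":0},{"x":0,"y":0,"z":-0.04,"rx":0,"ry":0,"rz":0},{"x":0,"y":0,"z":0,"rx":0,"ry":0,"rz":0},{"x":0,"y":0,"z":0,"rx":0,"ry":0,"rz":0},{"x":0,"y":0,"z":0,"rx":0,"ry":0,"rz":0},{"x":0,"y":0,"z":0,"rx":0,"ry":0,"rz":0},{"x":0,"y":0,"z":0,"rx":0,"ry":0,"rz":0}]'

```text
time_s: 2.82
ee_pos: [568.7, -242.3, 137.4]
eef_rot: [2.037, 0.367, -2.036]
contact_force: [-0.0, 0.1, -0.0]
opening: 0.998
```

Run:
```python
from h import *
np.set_printoptions(precision=2,suppress=True)
o=arm.observe();print(o['ee_pos'],o['joint_pos'],turn(pose(-68.9)))
```

```text
[ 568.71 -242.34  137.38] [-0.59  0.21  1.67  0.01  1.27  0.63] [-0.11 -0.01  0.24]
```

Request:
step_arm --increments '[{"x":-0.05,"y":0.02,"z":-0.1,"rx":-0.1,"ry":0,"rz":0},{"x":0,"y":0,"z":0,"rx":0,"ry":0,"rz":0},{"x":0,"y":0,"z":0,"rx":0,"ry":0,"rz":0},{"x":0,"y":0,"z":0,"rx":0,"ry":0,"rz":0},{"x":0,"y":0,"z":0,"rx":0,"ry":0,"rz":0},{"x":0,"y":0,"z":0,"rx":0,"ry":0,"rz":0},{"x":0,"y":0,"z":0,"rx":0,"ry":0,"rz":0},{"x":0,"y":0,"z":0,"rx":0,"ry":0,"rz":0}]'

```text
time_s: 3.48
ee_pos: [566.4, -241.5, 133.2]
eef_rot: [2.031, 0.357, -2.033]
contact_force: [-0.5, 0.8, 0.2]
opening: 0.999
```

Run:
```python
from h import *
np.set_printoptions(precision=2,suppress=True)
o=arm.observe();print(o['ee_pos'],o['joint_pos'],turn(pose(-68.9)))
```

```text
[ 566.44 -241.53  133.23] [-0.59  0.21  1.68 -0.    1.25  0.64] [ 0.   -0.01  0.24]
```

Position is good, so I close the fingers.

Request:
step_arm --increments '[{"x":0,"y":0,"z":0,"rx":0,"ry":0,"rz":0},{"x":0,"y":0,"z":0,"rx":0,"ry":0,"rz":0},{"x":0,"y":0,"z":0,"rx":0,"ry":0,"rz":0},{"x":0,"y":0,"z":0,"rx":0,"ry":0,"rz":0},{"x":0,"y":0,"z":0,"rx":0,"ry":0,"rz":0},{"x":0,"y":0,"z":0,"rx":0,"ry":0,"rz":0},{"x":0,"y":0,"z":0,"rx":0,"ry":0,"rz":0},{"x":0,"y":0,"z":0,"rx":0,"ry":0,"rz":0}]' --fingers 1

```text
time_s: 4.15
ee_pos: [566.5, -241.7, 133.3]
eef_rot: [2.032, 0.356, -2.033]
contact_force: [0.1, -0.7, -0.1]
opening: 0.469
```

Request:
step_arm --increments '[{"x":0,"y":0,"z":0,"rx":0,"ry":0,"rz":0},{"x":0,"y":0,"z":0,"rx":0,"ry":0,"rz":0},{"x":0,"y":0,"z":0,"rx":0,"ry":0,"rz":0},{"x":0,"y":0,"z":0,"rx":0,"ry":0,"rz":0},{"x":0,"y":0,"z":0,"rx":0,"ry":0,"rz":0},{"x":0,"y":0,"z":0,"rx":0,"ry":0,"rz":0},{"x":0,"y":0,"z":0,"rx":0,"ry":0,"rz":0},{"x":0,"y":0,"z":0,"rx":0,"ry":0,"rz":0}]'

```text
time_s: 4.82
ee_pos: [566.4, -241.3, 133.2]
eef_rot: [2.032, 0.357, -2.034]
contact_force: [0.0, -0.1, 0.8]
opening: 0.311
```

Request:
step_arm --increments '[{"x":0,"y":0,"z":0.1,"rx":0,"ry":0,"rz":0},{"x":0,"y":0,"z":0.15,"rx":0,"ry":0,"rz":0},{"x":0,"y":0,"z":0.15,"rx":0,"ry":0,"rz":0},{"x":0,"y":0,"z":0.15,"rx":0,"ry":0,"rz":0},{"x":0,"y":0,"z":0.15,"rx":0,"ry":0,"rz":0},{"x":0,"y":0,"z":0.15,"rx":0,"ry":0,"rz":0},{"x":0,"y":0,"z":0.1,"rx":0,"ry":0,"rz":0},{"x":0,"y":0,"z":0,"rx":0,"ry":0,"rz":0}]'

```text
time_s: 5.48
ee_pos: [564.5, -240.3, 172.5]
eef_rot: [2.029, 0.361, -2.039]
contact_force: [0.6, -0.5, -3.6]
opening: 0.317
```

Request:
step_arm --increments '[{"x":0.04,"y":-0.02,"z":0.15,"rx":0,"ry":0,"rz":0},{"x":0,"y":0,"z":0.25,"rx":0,"ry":0,"rz":0},{"x":0,"y":0,"z":0.25,"rx":0,"ry":0,"rz":0},{"x":0,"y":0,"z":0.35,"rx":0,"ry":0,"rz":0},{"x":0,"y":0,"z":0.4,"rx":0,"ry":0,"rz":0},{"x":0,"y":0,"z":0.5,"rx":0,"ry":0,"rz":0},{"x":0,"y":0,"z":0.4,"rx":0,"ry":0,"rz":0},{"x":0,"y":0,"z":0.2,"rx":0,"ry":0,"rz":0}]'

```text
time_s: 6.15
ee_pos: [564.7, -240.1, 279.0]
eef_rot: [2.027, 0.364, -2.043]
contact_force: [-0.1, -0.4, -2.7]
opening: 0.312
```

Run:
```python
from h import *
np.set_printoptions(precision=2,suppress=True)
o=arm.observe();print(o['ee_pos'],o['joint_pos'],turn(pose(-24,AX)),o['contact_force'])
R=pose(-24,AX).as_matrix();tip=np.array([519,196,138]);foot=tip-39*AX
print('home TCP',foot+66*AX,'100mm above',foot+(66+100)*AX)
```

```text
[ 564.66 -240.07  279.  ] [-0.59  0.1   1.53 -0.    1.52  0.64] [-3.78 -3.6   9.08] [-0.11 -0.4  -2.75]
home TCP [508.6  200.67 162.47] 100mm above [470.08 217.98 253.12]
```

Request:
step_arm --increments '[{"x":-0.1,"y":0.6,"z":0.2,"rx":0,"ry":0,"rz":0},{"x":-0.2,"y":0.97,"z":0,"rx":0,"ry":0,"rz":0},{"x":-0.2,"y":0.97,"z":0,"rx":-0.32,"ry":-0.3,"rz":0.76},{"x":-0.2,"y":0.97,"z":0,"rx":-0.32,"ry":-0.3,"rz":0.76},{"x":-0.2,"y":0.97,"z":0,"rx":-0.32,"ry":-0.3,"rz":0.76},{"x":-0.2,"y":0.97,"z":0,"rx":-0.32,"ry":-0.3,"rz":0.76},{"x":-0.2,"y":0.97,"z":0,"rx":-0.32,"ry":-0.3,"rz":0.76},{"x":-0.2,"y":0.97,"z":0,"rx":-0.32,"ry":-0.3,"rz":0.76}]'

```text
time_s: 6.82
ee_pos: [502.9, 56.5, 294.0]
eef_rot: [1.835, 0.489, -1.591]
contact_force: [1.4, 0.5, -4.0]
opening: 0.316
```

Run:
```python
from h import *
np.set_printoptions(precision=2,suppress=True)
o=arm.observe();print(o['ee_pos'],o['joint_pos'],turn(pose(-24,AX)))
```

```text
[502.88  56.55 294.  ] [-0.03 -0.31  1.9  -0.13  1.35  0.81] [-1.84 -1.57  4.49]
```

Request:
step_arm --increments '[{"x":-0.15,"y":0.8,"z":-0.1,"rx":-0.31,"ry":-0.26,"rz":0.75},{"x":-0.15,"y":0.8,"z":-0.1,"rx":-0.31,"ry":-0.26,"rz":0.75},{"x":-0.15,"y":0.8,"z":-0.1,"rx":-0.31,"ry":-0.26,"rz":0.75},{"x":-0.15,"y":0.7,"z":-0.1,"rx":-0.31,"ry":-0.26,"rz":0.75},{"x":-0.1,"y":0.5,"z":-0.1,"rx":-0.31,"ry":-0.26,"rz":0.75},{"x":-0.1,"y":0.3,"z":-0.1,"rx":-0.31,"ry":-0.26,"rz":0.75},{"x":0,"y":0,"z":0,"rx":0,"ry":0,"rz":0},{"x":0,"y":0,"z":0,"rx":0,"ry":0,"rz":0}]'

```text
time_s: 7.48
ee_pos: [460.7, 228.7, 271.5]
eef_rot: [1.582, 0.618, -1.17]
contact_force: [-0.4, 0.3, -3.2]
opening: 0.31
```

Run:
```python
from h import *
np.set_printoptions(precision=2,suppress=True)
o=arm.observe();print(o['ee_pos'],o['joint_pos'],turn(pose(-24,AX)))
c=cap('wrist','w2.png'); cap('scene','s2.png'); cap('top','t2.png')
s=cv2.imread('pics/s2.png')[170:270,290:390];t=cv2.imread('pics/t2.png')[190:290,215:315]
cv2.imwrite('pics/st2.png',np.hstack([cv2.resize(s,(400,400),interpolation=2),cv2.resize(t,(400,400),interpolation=2)]))
```

```text
[460.7  228.68 271.53] [ 0.43 -0.33  1.99 -0.34  1.19  0.9 ] [ 0.02  0.05 -0.38]
```

View pics/w2.png

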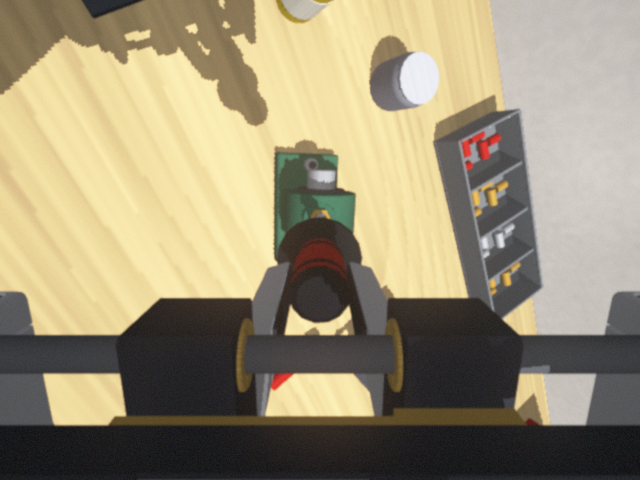

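View pics/st2.png

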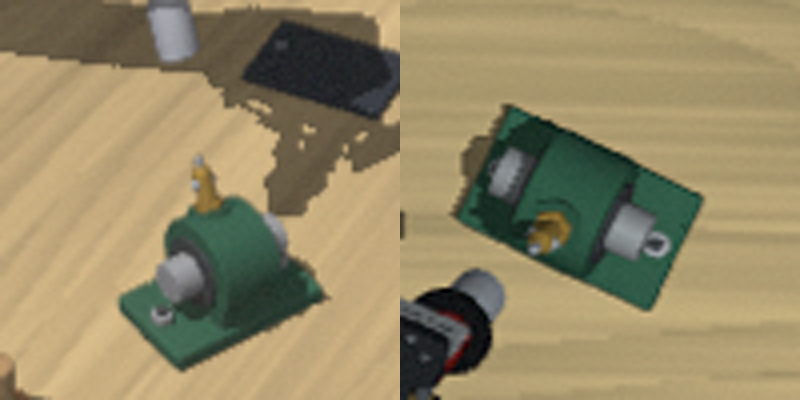

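The wrist view shows the coupler seated between the fingers at (320,270), with the nipple just beyond it at (320,213). In the crop, the nipple tip is at (198,158) in the scene view and (532,247) in the top view, with the coupler mouth at (177,52). Next I fit nipple and sleeve in the same images so the calibration bias cancels.

```bash
cat >> h.py <<'E'
from scipy.optimize import least_squares
def fitnip(W,C,tip0,azfree=True):
    brass=(C[:,0]>C[:,2]*1.5)&(C[:,0]>C[:,1]*1.1); gray=(np.ptp(C,axis=1)<35)
    m=(np.linalg.norm(W-(tip0-18*AX),axis=1)<24)
    s=39+(W-tip0)@AX; rad=np.linalg.norm((W-tip0)-np.outer((W-tip0)@AX,AX),axis=1)
    m&=(rad<16)&(((s>4)&brass)|((s>28)&gray)); P=W[m]
    az0=np.radians(155.8)
    def axis(a): return np.array([np.sin(np.radians(25))*np.cos(a),np.sin(np.radians(25))*np.sin(a),np.cos(np.radians(25))])
    def f(p):
        A=axis(p[3] if azfree else az0); d=P-p[:3]; s=39+d@A; r=np.linalg.norm(d-np.outer(d@A,A),axis=1)
        R=np.interp(s,[0,25,31,31.5,39],[8,8,4.5,3.5,3.5])
        e=np.hypot(r-R,np.maximum(s-39,0)); return np.r_[e*np.sign(r-R),(p[3]-az0)/0.03]
    q=least_squares(f,np.r_[tip0,az0],loss='soft_l1',f_scale=1.5)
    return q.x[:3],np.degrees(q.x[3]),len(P),np.sqrt(np.mean(f(q.x)[:-1]**2))
def fitcoup(W,o,lo=3,hi=54):
    R=Ro.from_rotvec(o['eef_rot']).as_matrix();A=-R[:,0];mo=o['ee_pos']-66*A
    d=W-mo;s=d@A;v=d-np.outer(s,A);r=np.linalg.norm(v,axis=1);m=(s>lo)&(s<hi)&(r<24)&(r>8)
    P=v[m]@R[:,1:]
    q=least_squares(lambda p:np.linalg.norm(P-p,axis=1)-17,[0,0],loss='soft_l1',f_scale=1.5)
    return R[:,1:]@q.x,m.sum(),mo,A,np.nanmin(s[(r<19)&(s>-20)&(s<100)])
def ld(f):
    c=dict(np.load(f+'.npz'));W=cloud(c).reshape(-1,3);k=np.isfinite(W[:,0]);return W[k],c['color'].reshape(-1,3).astype(float)[k]
E
python3 - <<'E'
from h import *
np.set_printoptions(precision=2,suppress=True)
t0=np.array([519,196,138.]);o=arm.observe()
for f in('s1','s2','t1','t2'):
    W,C=ld(f);print(f,*fitnip(W,C,t0))
    if f[1]=='2': print(' coup',*fitcoup(W,o))
for f in('s1','t1'):
    W,C=ld(f); b=(abs(W[:,0]-553)<95)&(abs(W[:,1]-179)<95)
    g=b&(C[:,1]>C[:,0]*1.3)&(W[:,2]>2)&(W[:,2]<25); print(cv2.minAreaRect(W[g][:,:2].astype(np.float32)))
E
```

```text
s1 [517.23 197.25 136.72] 156.0917415952405 38 2.3605673276909545
s2 [516.53 197.5  139.33] 155.36692321154982 40 2.4390611692365955
 coup [-1.    2.91 -0.96] 165 [487.92 216.66 212.27] [-0.39  0.16  0.9 ] 0.5669789218424938
t1 [516.52 198.7  139.9 ] 155.79341690068975 46 1.6277759598204342
t2 [517.3  198.56 137.91] 154.78652956040102 48 1.6019576965597324
 coup [ 0.02  2.59 -0.46] 96 [487.92 216.66 212.27] [-0.39  0.16  0.9 ] 0.25061931647605035
((552.7669067382812, 176.93603515625), (150.6839599609375, 93.16410827636719), 65.893798828125)
((553.1773681640625, 181.19921875), (148.35699462890625, 87.33187866210938), 65.58909606933594)
```

Request:
step_arm --increments '[{"x":0.1,"y":-0.1,"z":-0.23,"rx":0,"ry":0,"rz":-0.19},{"x":0.1,"y":-0.08,"z":-0.25,"rx":0,"ry":0,"rz":-0.19},{"x":0.1,"y":-0.08,"z":-0.25,"rx":0,"ry":0,"rz":0},{"x":0.1,"y":-0.08,"z":-0.25,"rx":0,"ry":0,"rz":0},{"x":0.1,"y":-0.06,"z":-0.25,"rx":0,"ry":0,"rz":0},{"x":0.06,"y":-0.02,"z":-0.15,"rx":0,"ry":0,"rz":0},{"x":0,"y":0,"z":0,"rx":0,"ry":0,"rz":0},{"x":0,"y":0,"z":0,"rx":0,"ry":0,"rz":0}]'

```text
time_s: 8.3
ee_pos: [488.2, 203.6, 209.5]
eef_rot: [1.604, 0.582, -1.209]
contact_force: [0.5, 1.0, -3.5]
opening: 0.313
```

```bash
cat > m.py <<'E'
from h import *
import sys
np.set_printoptions(precision=2,suppress=True)
k=sys.argv[1]; cap('scene','s%s.png'%k); cap('top','t%s.png'%k); o=arm.observe()
print(o['time_s'],o['ee_pos'],o['joint_pos'],'turn',turn(pose(-24,AX),o),'F',o['contact_force'],'M',o['moment'])
for f in('s','t'):
    W,C=ld(f+k)
    try: print('nip',*fitnip(W,C,np.array([517,198,138.5])))
    except Exception as e: print(e)
    off,n,mo,A,sm=fitcoup(W,o); print('coup',off,n,mo+off,A,sm)
s=cv2.imread('pics/s%s.png'%k)[150:230,300:380];t=cv2.imread('pics/t%s.png'%k)[205:285,210:290]
cv2.imwrite('pics/st%s.png'%k,np.hstack([cv2.resize(s,(400,400),interpolation=2),cv2.resize(t,(400,400),interpolation=2)]))
E
python3 m.py 3
```

```text
8.4 [488.28 203.9  210.2 ] [ 0.36 -0.25  2.04 -0.36  1.06  0.93] turn [0.02 0.03 0.2 ] F [-0.08  0.84 -3.47] M [ 0.22  0.44 -0.  ]
nip [516.4  195.67 139.25] 155.80178826410412 35 2.450630168571294
coup [-0.13  1.63 -0.38] 162 [513.53 193.56 150.08] [-0.38  0.18  0.91] -19.358968442334334
nip [518.57 197.63 136.86] 155.8251314642358 17 1.5765714979740013
coup [ 0.28  1.72 -0.22] 79 [513.95 193.65 150.23] [-0.38  0.18  0.91] 0.13619726998119067
```

View pics/st3.png

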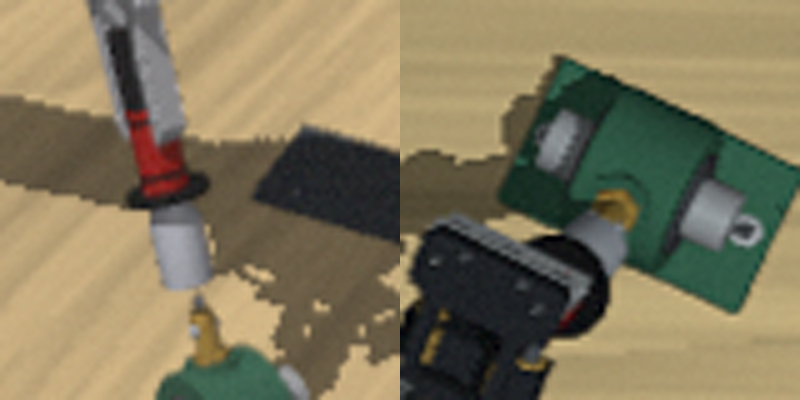

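The picture shows the mouth about 11 mm short of the plunger and about 6 mm too far towards -y: the mouth is at (188,287) and the plunger tip at (198,298). I correct sideways.

Request:
step_arm --increments '[{"x":-0.02,"y":0.08,"z":-0.02,"rx":0,"ry":0,"rz":0.2},{"x":0,"y":0.06,"z":-0.02,"rx":0,"ry":0,"rz":0},{"x":0,"y":0,"z":0,"rx":0,"ry":0,"rz":0},{"x":0,"y":0,"z":0,"rx":0,"ry":0,"rz":0},{"x":0,"y":0,"z":0,"rx":0,"ry":0,"rz":0},{"x":0,"y":0,"z":0,"rx":0,"ry":0,"rz":0},{"x":0,"y":0,"z":0,"rx":0,"ry":0,"rz":0},{"x":0,"y":0,"z":0,"rx":0,"ry":0,"rz":0}]'

```text
time_s: 9.07
ee_pos: [488.4, 212.0, 212.0]
eef_rot: [1.6, 0.596, -1.186]
contact_force: [-0.5, 0.3, -3.6]
opening: 0.314
```

```bash
python3 m.py 4
```

```text
9.1667 [488.37 211.93 211.95] [ 0.37 -0.25  2.04 -0.36  1.05  0.92] turn [-0.01  0.1  -0.05] F [ 0.39  0.4  -3.41] M [0.23 0.46 0.01]
nip [516.68 197.44 138.79] 156.26811639680082 38 2.687368026419296
coup [ 0.17  1.85 -0.28] 162 [514.51 202.51 152.05] [-0.39  0.17  0.9 ] -19.005585576170507
nip [514.96 200.03 144.68] 155.63220203756015 28 1.428635738592268
coup [ 0.7   2.23 -0.11] 77 [515.05 202.88 152.22] [-0.39  0.17  0.9 ] 0.6262273584350193
```

View pics/st4.png

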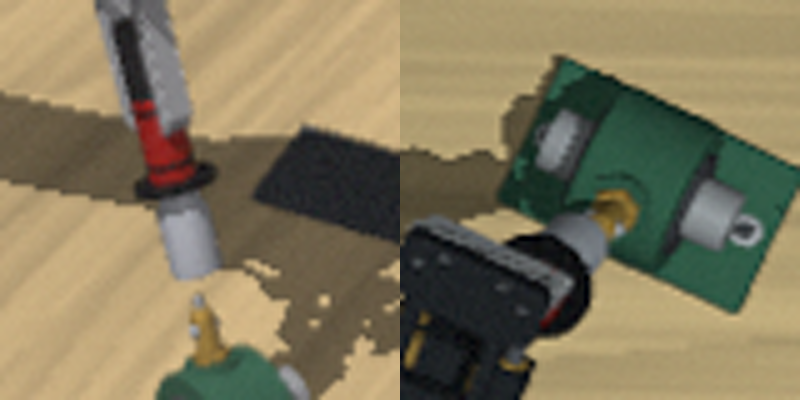

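Run:
```python
from h import *
np.set_printoptions(precision=1,suppress=True)
o=arm.observe();off,n,mo,A,_=fitcoup(ld('s4')[0],o);off2=fitcoup(ld('t4')[0],o)[0]
tip=np.array([517,198,138.5])
for f,u0,w,of in(('s4',(300,150),0,off),('t4',(210,205),400,off2)):
    c=dict(np.load(f+'.npz'))
    pr=lambda X:(lambda q:(q[:2]/q[2]-u0)*5+2.5+[w,0])(c['K']@(c['R']@X+c['t']))
    print(f,'tip',pr(tip),'foot',pr(tip-39*AX),'mouth',pr(mo+of),'collar',pr(mo+of+61*A),'ext',pr(mo+of-14*A))
    im=cv2.imread('pics/%s.png'%f)
    u,v=u0; cr=im[v:v+80,u:u+80].astype(int)
    if f=='s4':
        for r in range(54,76): 
            x=cr[r]; br=(x[:,2]>x[:,0]*1.7)&(x[:,1]>x[:,0]*1.25)&(np.abs(np.arange(80)-41)<9)&(x[:,2]-x[:,0]>45)
            print(r*5+2.5, (np.nonzero(br)[0]*5+2.5)[[0,-1]] if br.any() else '-', end='; ')
```

```text
s4 tip [198.  292.2] foot [211.6 348. ] mouth [198.6 270.6] collar [175.7 180.7] ext [203.7 290.9]
272.5 -; 277.5 -; 282.5 -; 287.5 -; 292.5 -; 297.5 -; 302.5 -; 307.5 [207.5 207.5]; 312.5 [192.5 212.5]; 317.5 [192.5 212.5]; 322.5 [192.5 212.5]; 327.5 [202.5 212.5]; 332.5 [202.5 217.5]; 337.5 [202.5 217.5]; 342.5 [197.5 217.5]; 347.5 [197.5 227.5]; 352.5 [197.5 227.5]; 357.5 [197.5 222.5]; 362.5 [197.5 207.5]; 367.5 -; 372.5 -; 377.5 -; t4 tip [589.1 239.9] foot [611.8 214.4] mouth [575.8 242.4] collar [537.4 286.5] ext [584.2 232.8]
```

Request:
step_arm --increments '[{"x":0,"y":-0.04,"z":-0.1,"rx":0,"ry":0.05,"rz":0},{"x":0,"y":-0.04,"z":-0.1,"rx":0,"ry":0.05,"rz":0},{"x":0,"y":0,"z":0,"rx":0,"ry":0,"rz":0},{"x":0,"y":0,"z":0,"rx":0,"ry":0,"rz":0},{"x":0,"y":0,"z":0,"rx":0,"ry":0,"rz":0},{"x":0,"y":0,"z":0,"rx":0,"ry":0,"rz":0},{"x":0,"y":0,"z":0,"rx":0,"ry":0,"rz":0},{"x":0,"y":0,"z":0,"rx":0,"ry":0,"rz":0}]'

```text
time_s: 9.83
ee_pos: [488.2, 208.0, 202.5]
eef_rot: [1.594, 0.602, -1.196]
contact_force: [-0.5, 0.3, -3.7]
opening: 0.313
```

```bash
python3 m.py 5
cat > q.py <<'E'
from h import *
np.set_printoptions(precision=2,suppress=True)
o=arm.observe();R=Ro.from_rotvec(o['eef_rot']).as_matrix();A=-R[:,0]
mo=o['ee_pos']-66*A+np.array([.2,1.9,-.3]); d=mo-np.array([517,198,138.5]); s=d@AX
print('s tip',s,'s foot',s+39,'lat',d-s*AX,'turn',turn(pose(-24,AX),o),'F',o['contact_force'],'Fax',o['contact_force']@AX,'M',o['moment'],o['opening'],o['joint_pos'])
E
python3 q.py
```

```text
9.9333 [488.21 207.97 202.5 ] [ 0.36 -0.24  2.05 -0.35  1.04  0.91] turn [-0.   -0.03 -0.05] F [-0.19  0.05 -3.4 ] M [0.18 0.42 0.04]
nip [518.35 197.64 140.02] 155.05078063237966 38 2.4607926292693456
coup [ 0.33  1.82 -0.2 ] 163 [513.88 198.48 142.41] [-0.38  0.17  0.91] -19.62039395597964
nip [516.36 198.63 141.23] 155.74070571818606 22 1.3337714949029176
coup [ 0.49  2.26 -0.22] 74 [514.03 198.92 142.4 ] [-0.38  0.17  0.91] -19.258581826739288
s tip 4.809340854853588 s foot 43.80934085485359 lat [-1.4  -0.27 -0.54] turn [-0.   -0.03 -0.05] F [-0.19  0.05 -3.4 ] Fax -2.9961661412024836 M [0.18 0.42 0.04] 0.3132866791804573 [ 0.36 -0.24  2.05 -0.35  1.04  0.91]
```

Request:
step_arm --increments '[{"x":0.04,"y":-0.015,"z":-0.08,"rx":0,"ry":0,"rz":0},{"x":0.04,"y":-0.015,"z":-0.08,"rx":0,"ry":0,"rz":0},{"x":0.04,"y":-0.015,"z":-0.08,"rx":0,"ry":0,"rz":0},{"x":0.03,"y":-0.015,"z":-0.08,"rx":0,"ry":0,"rz":0},{"x":0,"y":0,"z":0,"rx":0,"ry":0,"rz":0},{"x":0,"y":0,"z":0,"rx":0,"ry":0,"rz":0},{"x":0,"y":0,"z":0,"rx":0,"ry":0,"rz":0},{"x":0,"y":0,"z":0,"rx":0,"ry":0,"rz":0}]'

```text
time_s: 10.6
ee_pos: [494.7, 205.2, 187.8]
eef_rot: [1.594, 0.602, -1.197]
contact_force: [0.6, -0.2, -3.9]
opening: 0.315
```

```bash
python3 q.py
```

```text
s tip -11.517407287877763 s foot 27.482592712122237 lat [-1.2  -0.26 -0.46] turn [ 0.   -0.03 -0.05] F [ 0.61 -0.21 -3.86] Fax -3.7690473412557566 M [ 0.15  0.43 -0.02] 0.3149540476561117 [ 0.35 -0.21  2.05 -0.35  1.01  0.91]
```

Request:
step_arm --increments '[{"x":0.04,"y":-0.015,"z":-0.07,"rx":0,"ry":0,"rz":0},{"x":0.04,"y":-0.015,"z":-0.07,"rx":0,"ry":0,"rz":0},{"x":0.03,"y":-0.015,"z":-0.07,"rx":0,"ry":0,"rz":0},{"x":0.03,"y":-0.01,"z":-0.06,"rx":0,"ry":0,"rz":0},{"x":0,"y":0,"z":0,"rx":0,"ry":0,"rz":0},{"x":0,"y":0,"z":0,"rx":0,"ry":0,"rz":0},{"x":0,"y":0,"z":0,"rx":0,"ry":0,"rz":0},{"x":0,"y":0,"z":0,"rx":0,"ry":0,"rz":0}]'

```text
time_s: 11.27
ee_pos: [501.2, 203.1, 176.8]
eef_rot: [1.594, 0.602, -1.196]
contact_force: [-0.9, 0.2, -2.5]
opening: 0.309
```

```bash
python3 q.py
```

```text
s tip -24.32743637111576 s foot 14.672563628884241 lat [ 0.36 -0.12  0.18] turn [-0.   -0.03 -0.05] F [-0.87  0.18 -2.53] Fax -1.9294845689962647 M [ 0.23  0.59 -0.06] 0.30908563450798276 [ 0.34 -0.19  2.05 -0.36  0.98  0.91]
```

Request:
step_arm --increments '[{"x":0.02,"y":-0.01,"z":-0.045,"rx":0,"ry":0,"rz":0},{"x":0.02,"y":-0.01,"z":-0.045,"rx":0,"ry":0,"rz":0},{"x":0.02,"y":-0.01,"z":-0.045,"rx":0,"ry":0,"rz":0},{"x":0,"y":0,"z":0,"rx":0,"ry":0,"rz":0},{"x":0,"y":0,"z":0,"rx":0,"ry":0,"rz":0},{"x":0,"y":0,"z":0,"rx":0,"ry":0,"rz":0},{"x":0,"y":0,"z":0,"rx":0,"ry":0,"rz":0},{"x":0,"y":0,"z":0,"rx":0,"ry":0,"rz":0}]'

```text
time_s: 11.93
ee_pos: [503.6, 201.8, 170.6]
eef_rot: [1.594, 0.602, -1.197]
contact_force: [-0.7, 1.2, -3.0]
opening: 0.312
```

```bash
python3 q.py
```

```text
s tip -31.102905320651324 s foot 7.897094679348676 lat [ 0.09 -0.24  0.09] turn [-0.   -0.03 -0.05] F [-0.7   1.23 -3.01] Fax -2.24122002844272 M [ 0.22  0.54 -0.  ] 0.31204620359494833 [ 0.34 -0.18  2.06 -0.36  0.97  0.91]
```

Request:
step_arm --increments '[{"x":0.02,"y":-0.008,"z":-0.045,"rx":0,"ry":0,"rz":0},{"x":0.02,"y":-0.008,"z":-0.045,"rx":0,"ry":0,"rz":0},{"x":0,"y":0,"z":0,"rx":0,"ry":0,"rz":0},{"x":0,"y":0,"z":0,"rx":0,"ry":0,"rz":0},{"x":0,"y":0,"z":0,"rx":0,"ry":0,"rz":0},{"x":0,"y":0,"z":0,"rx":0,"ry":0,"rz":0},{"x":0,"y":0,"z":0,"rx":0,"ry":0,"rz":0},{"x":0,"y":0,"z":0,"rx":0,"ry":0,"rz":0}]'

```text
time_s: 12.6
ee_pos: [505.2, 201.3, 167.2]
eef_rot: [1.594, 0.603, -1.197]
contact_force: [-1.7, -0.3, -0.8]
opening: 0.31
```

```bash
python3 q.py
```

```text
s tip -34.845193339733584 s foot 4.154806660266416 lat [ 0.27 -0.06  0.12] turn [-0.01 -0.03 -0.04] F [-1.67 -0.32 -0.81] Fax -0.1479851362292029 M [ 0.15  0.73 -0.03] 0.3100001175995679 [ 0.34 -0.17  2.06 -0.36  0.96  0.91]
```

Request:
step_arm --increments '[{"x":0.015,"y":-0.007,"z":-0.034,"rx":0,"ry":0,"rz":0},{"x":0.015,"y":-0.007,"z":-0.034,"rx":0,"ry":0,"rz":0},{"x":0.015,"y":-0.007,"z":-0.034,"rx":0,"ry":0,"rz":0},{"x":0.015,"y":-0.007,"z":-0.034,"rx":0,"ry":0,"rz":0},{"x":0.015,"y":-0.007,"z":-0.034,"rx":0,"ry":0,"rz":0},{"x":0.015,"y":-0.007,"z":-0.034,"rx":0,"ry":0,"rz":0},{"x":0.015,"y":-0.007,"z":-0.034,"rx":0,"ry":0,"rz":0},{"x":0.015,"y":-0.007,"z":-0.034,"rx":0,"ry":0,"rz":0}]'

```text
time_s: 13.27
ee_pos: [510.0, 201.6, 162.5]
eef_rot: [1.6, 0.603, -1.198]
contact_force: [-10.5, 1.7, 7.0]
opening: 0.311
```

```bash
python3 q.py
```

```text
s tip -40.98498306590912 s foot -1.9849830659091197 lat [2.76 1.51 0.88] turn [-0.06 -0.03 -0.01] F [-10.46   1.7    6.98] Fax 10.652513116258266 M [ 0.17  1.83 -0.24] 0.3114933616704641 [ 0.33 -0.16  2.05 -0.36  0.95  0.91]
```

Request:
step_arm --increments '[{"x":-0.01,"y":-0.015,"z":-0.05,"rx":0,"ry":0,"rz":0},{"x":-0.01,"y":-0.015,"z":-0.05,"rx":0,"ry":0,"rz":0},{"x":0,"y":-0.015,"z":-0.06,"rx":0,"ry":0,"rz":0},{"x":0,"y":-0.01,"z":-0.06,"rx":0,"ry":0,"rz":0},{"x":0,"y":-0.01,"z":-0.06,"rx":0,"ry":0,"rz":0},{"x":0,"y":-0.01,"z":-0.06,"rx":0,"ry":0,"rz":0},{"x":0,"y":-0.01,"z":-0.06,"rx":0,"ry":0,"rz":0},{"x":0,"y":-0.01,"z":-0.06,"rx":0,"ry":0,"rz":0}]'

```text
time_s: 13.93
ee_pos: [512.5, 204.3, 162.3]
eef_rot: [1.616, 0.601, -1.189]
contact_force: [-12.1, 2.7, 12.1]
opening: 0.312
```

```bash
python3 q.py
```

```text
s tip -41.585343345605 s foot -2.585343345604997 lat [5.62 4.88 1.46] turn [-0.18  0.1   0.02] F [-12.1    2.71  12.1 ] Fax 16.096415892754532 M [ 0.24  1.88 -0.22] 0.3118031184749342 [ 0.33 -0.16  2.05 -0.35  0.93  0.92]
```

```bash
python3 m.py 6
```

```text
14.0333 [512.51 204.38 162.33] [ 0.33 -0.16  2.05 -0.35  0.93  0.92] turn [-0.19  0.11  0.02] F [-11.82   3.27  12.54] M [ 0.27  1.84 -0.25]
nip [514.78 190.78 150.84] 155.94290598794652 10 1.5812041617501194
coup [-3.74 -2.74 -1.15] 158 [534.72 191.14 101.41] [-0.39  0.16  0.91] -13.209593897204794
nip [511.57 178.41 159.72] 155.79999988793904 1 2.2265280286148936e-07
coup [-4.24 -1.95 -1.5 ] 66 [534.22 191.93 101.06] [-0.39  0.16  0.91] -17.67317224612003
```

View pics/st6.png

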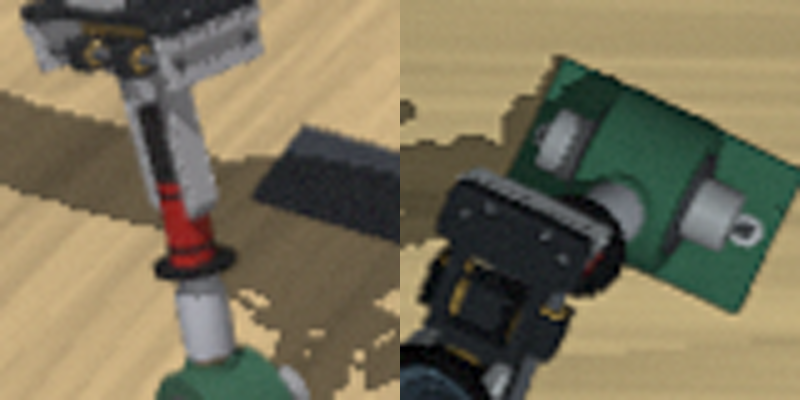

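The coupler sleeve now sits on the nipple, with its lower end at (210,355) in the crop. It is slightly upright because the tool crept sideways by about +5 mm in both x and y, so I bring it back while pushing lightly.

Request:
step_arm --increments '[{"x":-0.08,"y":-0.06,"z":-0.03,"rx":-0.1,"ry":0.05,"rz":0},{"x":-0.08,"y":-0.06,"z":-0.03,"rx":-0.1,"ry":0.05,"rz":0},{"x":-0.05,"y":-0.05,"z":-0.03,"rx":0,"ry":0,"rz":0},{"x":-0.03,"y":-0.03,"z":-0.03,"rx":0,"ry":0,"rz":0},{"x":0,"y":0,"z":0,"rx":0,"ry":0,"rz":0},{"x":0,"y":0,"z":0,"rx":0,"ry":0,"rz":0},{"x":0,"y":0,"z":0,"rx":0,"ry":0,"rz":0},{"x":0,"y":0,"z":0,"rx":0,"ry":0,"rz":0}]'

```text
time_s: 14.7
ee_pos: [507.9, 200.2, 164.8]
eef_rot: [1.611, 0.593, -1.181]
contact_force: [-3.0, 2.9, 3.6]
opening: 0.313
```

```bash
python3 q.py
```

```text
s tip -38.306661438787714 s foot 0.6933385612122862 lat [ 2.74 -0.19  1.2 ] turn [-0.09  0.19 -0.01] F [-3.02  2.95  3.57] Fax 4.904762257393723 M [0.6  0.5  0.16] 0.312924797511139 [ 0.33 -0.18  2.07 -0.36  0.94  0.92]
```

Request:
step_arm --increments '[{"x":-0.02,"y":0,"z":-0.03,"rx":-0.06,"ry":0.12,"rz":0},{"x":-0.02,"y":-0.01,"z":-0.05,"rx":-0.06,"ry":0.1,"rz":0},{"x":-0.01,"y":-0.02,"z":-0.06,"rx":-0.03,"ry":0.04,"rz":0},{"x":-0.01,"y":-0.02,"z":-0.07,"rx":-0.03,"ry":0.04,"rz":0},{"x":-0.01,"y":-0.025,"z":-0.08,"rx":-0.03,"ry":0.04,"rz":0},{"x":-0.01,"y":-0.025,"z":-0.08,"rx":-0.03,"ry":0.04,"rz":0},{"x":-0.01,"y":-0.025,"z":-0.08,"rx":-0.03,"ry":0.04,"rz":0},{"x":-0.01,"y":-0.025,"z":-0.08,"rx":-0.03,"ry":0.04,"rz":0}]'

```text
time_s: 15.37
ee_pos: [510.9, 200.6, 162.1]
eef_rot: [1.584, 0.597, -1.206]
contact_force: [-14.0, 6.0, 20.2]
opening: 0.311
```

```bash
python3 q.py
```

```text
s tip -41.78604415625306 s foot -2.7860441562530625 lat [ 2.86 -0.32  1.28] turn [ 0.12 -0.1  -0.01] F [-13.97   6.03  20.23] Fax 24.765182524204224 M [ 0.67  1.74 -0.02] 0.3107859366807473 [ 0.34 -0.14  2.04 -0.37  0.96  0.92]
```

```bash
cat > slip.py <<'E'
from h import *
import sys
np.set_printoptions(precision=2,suppress=True)
k=sys.argv[1]
oo={'4':([488.37,211.93,211.95],[1.6,.596,-1.186]),'5':([488.21,207.97,202.5],[1.594,.602,-1.196]),'6':([512.5,204.35,162.33],[1.616,.601,-1.189])}
for q in('4','5','6',k):
    if q in oo: p,r=map(np.array,oo[q])
    else: o=arm.observe();p,r=o['ee_pos'],o['eef_rot']
    A=-Ro.from_rotvec(r).as_matrix()[:,0]
    for f in('s','t'):
        W,C=ld(f+q);d=W-p;s=d@A;v=d-np.outer(s,A);rr=np.linalg.norm(v,axis=1)
        lum=C.mean(1);m=(rr>18)&(rr<30)&(s>-20)&(s<12)&(lum<70)&(np.ptp(C,axis=1)<20)
        red=(rr<22)&(s>-15)&(s<40)&(C[:,0]>90)&(C[:,0]>2.2*C[:,1])
        al=(rr<24)&(s<0)&(s>-75)&(lum>110)&(np.ptp(C,axis=1)<25)
        # coupler axis from sleeve slices, sign-compensated by radius fit
        R=Ro.from_rotvec(r).as_matrix()[:,1:];out=[]
        for lo,hi in((-60,-40),(-40,-15)):
            P=v[al&(s>lo)&(s<hi)]@R
            if len(P)>10: out.append(R@least_squares(lambda x:np.linalg.norm(P-x,axis=1)-17,[0,0],loss='soft_l1').x)
        print(q,f,'collar',m.sum(),np.percentile(s[m],[10,50,90]),'red min',np.percentile(s[red],[2,10]) if red.any() else '','off low/high',*out)
E
python3 m.py 7 && python3 slip.py 7
```

```text
15.4667 [510.92 200.63 162.14] [ 0.34 -0.14  2.04 -0.37  0.96  0.92] turn [ 0.12 -0.1  -0.01] F [-14.23   6.27  20.07] M [ 0.75  1.66 -0.08]
nip [525.7  190.88 143.6 ] 155.93875328827275 7 5.0178073371645295
coup [-1.74  1.33 -0.99] 155 [534.08 189.95 101.22] [-0.38  0.18  0.91] -13.395460154856258
nip [517.  198.  138.5] 155.8 0 nan
coup [-2.16  1.67 -1.23] 64 [533.65 190.28 100.97] [-0.38  0.18  0.91] -15.715534322519895
4 s collar 46 [-6.3  -3.1  -0.56] red min [-1.13  1.1 ] off low/high [-0.4   1.52 -0.46] [0.97 1.5  0.14]
4 t collar 106 [-6.07 -1.69  1.94] red min  off low/high [ 0.77  2.28 -0.1 ] [ 0.08  1.47 -0.24]
5 s collar 47 [-6.44 -2.57 -0.89] red min [-0.78  1.6 ] off low/high [-0.74  1.98 -0.69] [1.44 1.55 0.32]
5 t collar 102 [-5.63 -2.34  1.79] red min [19.02 19.02] off low/high [ 0.09  2.48 -0.43]
6 s collar 39 [-5.86 -2.73 -0.46] red min [-0.19  2.11] off low/high [-3.4  -3.14 -0.92] [-3.3  -2.57 -0.98]
6 t collar 97 [-6.28 -1.15  2.67] red min  off low/high [-4.55 -1.98 -1.63]
7 s collar 43 [-5.87 -2.28 -0.09] red min [1.39 3.45] off low/high [-1.42  1.46 -0.88] [-1.82  0.61 -0.88]
7 t collar 82 [-6.73 -2.22  1.8 ] red min [13.74 16.11] off low/high [-2.15  2.3  -1.36]
  return _methods._mean(a, axis=axis, dtype=dtype,
  ret = ret.dtype.type(ret / rcount)
```

View pics/st7.png

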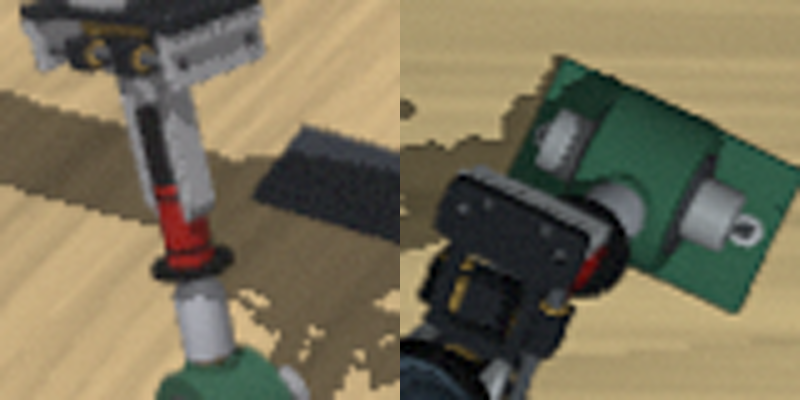

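Request:
step_arm --increments '[{"x":-0.04,"y":-0.02,"z":-0.07,"rx":0.03,"ry":-0.02,"rz":0},{"x":-0.04,"y":-0.02,"z":-0.07,"rx":0.03,"ry":-0.02,"rz":0},{"x":-0.04,"y":-0.02,"z":-0.07,"rx":0.03,"ry":-0.02,"rz":0},{"x":-0.03,"y":-0.02,"z":-0.08,"rx":0,"ry":0.02,"rz":0},{"x":-0.03,"y":-0.02,"z":-0.08,"rx":0,"ry":0.02,"rz":0},{"x":-0.03,"y":-0.02,"z":-0.08,"rx":0,"ry":0.02,"rz":0},{"x":-0.03,"y":-0.02,"z":-0.08,"rx":0,"ry":0.02,"rz":0},{"x":-0.03,"y":-0.02,"z":-0.08,"rx":0,"ry":0.02,"rz":0}]'

```text
time_s: 16.13
ee_pos: [510.1, 201.4, 161.8]
eef_rot: [1.608, 0.595, -1.184]
contact_force: [-11.2, 4.4, 16.6]
opening: 0.314
```

```bash
python3 q.py
```

```text
s tip -41.617048255570104 s foot -2.6170482555701042 lat [3.49 1.53 1.19] turn [-0.07  0.15 -0.02] F [-11.15   4.45  16.64] Fax 20.15322646980802 M [ 0.42  1.07 -0.02] 0.31407959511367045 [ 0.33 -0.16  2.06 -0.37  0.93  0.93]
```

Request:
step_arm --increments '[{"x":-0.06,"y":-0.02,"z":0.03,"rx":-0.04,"ry":0.08,"rz":0},{"x":-0.04,"y":0,"z":0.02,"rx":-0.03,"ry":0.07,"rz":0},{"x":-0.02,"y":0,"z":0,"rx":0,"ry":0,"rz":0},{"x":0,"y":0,"z":0,"rx":0,"ry":0,"rz":0},{"x":0,"y":0,"z":0,"rx":0,"ry":0,"rz":0},{"x":0,"y":0,"z":0,"rx":0,"ry":0,"rz":0},{"x":0,"y":0,"z":0,"rx":0,"ry":0,"rz":0},{"x":0,"y":0,"z":0,"rx":0,"ry":0,"rz":0}]'

```text
time_s: 16.8
ee_pos: [507.1, 200.4, 165.0]
eef_rot: [1.595, 0.597, -1.194]
contact_force: [-0.3, 2.3, 3.4]
opening: 0.312
```

```bash
python3 q.py
```

```text
s tip -37.77062971496077 s foot 1.2293702850392307 lat [ 1.26 -0.65  0.66] turn [ 0.02  0.02 -0.03] F [-0.34  2.31  3.43] Fax 3.636776156234862 M [0.49 0.08 0.16] 0.31195855199589345 [ 0.34 -0.17  2.06 -0.37  0.95  0.92]
```

Request:
step_arm --increments '[{"x":0.01,"y":-0.01,"z":-0.06,"rx":0,"ry":0,"rz":0},{"x":0.0,"y":-0.01,"z":-0.06,"rx":-0.01,"ry":0.02,"rz":0},{"x":-0.02,"y":-0.02,"z":-0.08,"rx":-0.01,"ry":0.03,"rz":0},{"x":-0.02,"y":-0.02,"z":-0.08,"rx":-0.02,"ry":0.03,"rz":0},{"x":-0.02,"y":-0.025,"z":-0.09,"rx":-0.02,"ry":0.03,"rz":0},{"x":-0.02,"y":-0.025,"z":-0.09,"rx":-0.02,"ry":0.03,"rz":0},{"x":-0.02,"y":-0.025,"z":-0.09,"rx":-0.02,"ry":0.03,"rz":0},{"x":-0.02,"y":-0.025,"z":-0.09,"rx":-0.02,"ry":0.03,"rz":0}]'

```text
time_s: 17.47
ee_pos: [509.9, 200.9, 161.8]
eef_rot: [1.598, 0.594, -1.191]
contact_force: [-13.3, 4.9, 20.7]
opening: 0.311
```

```bash
python3 q.py
```

```text
s tip -41.698218570922506 s foot -2.6982185709225064 lat [2.85 0.56 1.11] turn [ 0.01  0.07 -0.02] F [-13.34   4.88  20.69] Fax 24.737446949924298 M [ 0.41  1.33 -0.04] 0.31139834467464583 [ 0.33 -0.16  2.06 -0.37  0.94  0.93]
```

Request:
step_arm --increments '[{"x":-0.06,"y":-0.03,"z":-0.09,"rx":-0.01,"ry":0.05,"rz":0},{"x":-0.06,"y":-0.03,"z":-0.09,"rx":-0.01,"ry":0.04,"rz":0},{"x":-0.06,"y":-0.03,"z":-0.09,"rx":-0.01,"ry":0.04,"rz":0},{"x":-0.06,"y":-0.03,"z":-0.1,"rx":-0.01,"ry":0.04,"rz":0},{"x":-0.06,"y":-0.03,"z":-0.1,"rx":-0.01,"ry":0.04,"rz":0},{"x":-0.05,"y":-0.03,"z":-0.1,"rx":-0.01,"ry":0.04,"rz":0},{"x":-0.05,"y":-0.03,"z":-0.1,"rx":-0.01,"ry":0.04,"rz":0},{"x":-0.04,"y":-0.03,"z":-0.1,"rx":-0.01,"ry":0.04,"rz":0}]'

```text
time_s: 18.13
ee_pos: [508.7, 200.9, 161.3]
eef_rot: [1.613, 0.593, -1.168]
contact_force: [-12.3, 5.1, 20.2]
opening: 0.314
```

```bash
python3 q.py; python3 m.py 8 2>/dev/null; python3 slip.py 8 | tail -2
```

```text
s tip -41.62725745819409 s foot -2.6272574581940873 lat [2.85 1.29 0.96] turn [-0.09  0.29 -0.09] F [-12.3    5.14  20.24] Fax 23.974679564412895 M [0.44 0.88 0.09] 0.3140422497546455 [ 0.33 -0.18  2.08 -0.37  0.92  0.93]
18.2333 [508.67 200.89 161.33] [ 0.33 -0.18  2.08 -0.37  0.92  0.93] turn [-0.09  0.29 -0.09] F [-10.88   4.98  18.56] M [0.4  0.76 0.04]
nip [514.88 195.37 153.56] 155.9140718337511 8 4.064348590294273
coup [-1.69 -0.03 -0.76] 153 [533.99 190.12 101.31] [-0.41  0.16  0.9 ] -13.377899049704975
nip [528.24 185.55 152.65] 155.76808193706356 4 0.6640849059750681
coup [-1.88  0.81 -1.  ] 71 [533.8  190.96 101.07] [-0.41  0.16  0.9 ] -15.778987939488278
8 s collar 45 [-5.3  -2.02 -0.07] red min [0.18 1.89] off low/high [-1.36  0.02 -0.62] [-1.27 -0.77 -0.44]
8 t collar 94 [-6.17 -1.83  1.72] red min  off low/high [-3.22  0.12 -1.49]
```

Request:
step_arm --increments '[{"x":0.0,"y":-0.02,"z":-0.08,"rx":-0.03,"ry":0.1,"rz":-0.02},{"x":0.0,"y":-0.02,"z":-0.08,"rx":-0.03,"ry":0.1,"rz":-0.02},{"x":-0.01,"y":-0.02,"z":-0.09,"rx":-0.03,"ry":0.08,"rz":-0.02},{"x":-0.02,"y":-0.025,"z":-0.09,"rx":-0.03,"ry":0.06,"rz":0},{"x":-0.02,"y":-0.025,"z":-0.09,"rx":-0.02,"ry":0.05,"rz":0},{"x":-0.02,"y":-0.025,"z":-0.1,"rx":-0.02,"ry":0.04,"rz":0},{"x":-0.02,"y":-0.025,"z":-0.1,"rx":-0.02,"ry":0.04,"rz":0},{"x":-0.02,"y":-0.025,"z":-0.1,"rx":-0.02,"ry":0.04,"rz":0}]'

```text
time_s: 18.9
ee_pos: [511.0, 202.8, 161.7]
eef_rot: [1.602, 0.598, -1.195]
contact_force: [-14.0, 4.3, 23.3]
opening: 0.313
```

```bash
python3 q.py; python3 m.py 9 2>/dev/null; python3 q.py; cp pics/s9.png pics/final.png
```

```text
s tip -41.832410264206956 s foot -2.832410264206956 lat [3.69 2.78 1.04] turn [-0.05  0.03  0.  ] F [-14.01   4.32  23.31] Fax 27.27596067176029 M [ 0.18  1.46 -0.18] 0.3131471157600802 [ 0.33 -0.15  2.05 -0.36  0.94  0.92]
19.0 [511.05 202.85 161.75] [ 0.33 -0.15  2.05 -0.36  0.94  0.92] turn [-0.05  0.03  0.  ] F [-15.01   3.74  22.81] M [ 0.27  1.51 -0.22]
nip [513.43 192.66 149.41] 155.848683105923 7 2.947169753633972
coup [-2.72 -0.95 -0.99] 156 [533.93 190.72 100.97] [-0.39  0.17  0.91] -11.21758652615303
nip [517.  198.  138.5] 155.8 0 nan
coup [-2.42 -0.29 -0.98] 68 [534.23 191.37 100.97] [-0.39  0.17  0.91] -15.654344703550388
s tip -41.81213480607366 s foot -2.812134806073658 lat [3.74 2.8  1.06] turn [-0.05  0.03  0.  ] F [-15.01   3.74  22.81] Fax 27.103777948885952 M [ 0.27  1.51 -0.22] 0.31741310547612955 [ 0.33 -0.15  2.05 -0.36  0.94  0.92]
```

View pics/final.png

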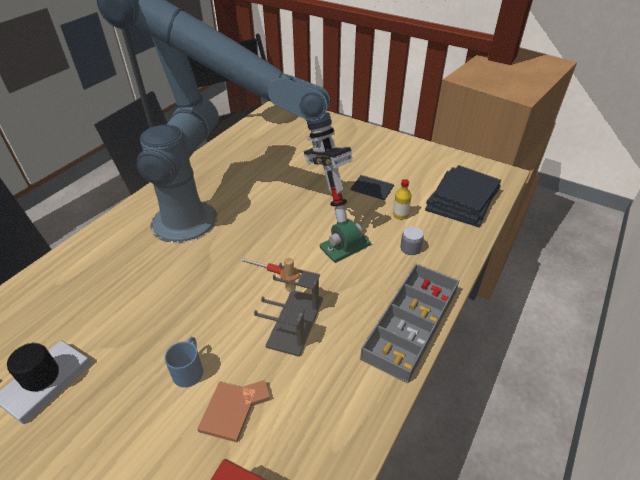

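The final view shows the coupler seated on the block at (341,215) and the brush still on its fork at (289,270). The tool has crept about 3 mm in y, so I do one last squaring-up and press.

Request:
step_arm --increments '[{"x":-0.05,"y":-0.06,"z":0.0,"rx":0,"ry":0.03,"rz":0},{"x":-0.04,"y":-0.05,"z":0.0,"rx":0,"ry":0.02,"rz":0},{"x":-0.01,"y":-0.02,"z":-0.03,"rx":0,"ry":0.02,"rz":0},{"x":0,"y":-0.025,"z":-0.06,"rx":-0.01,"ry":0.03,"rz":0},{"x":-0.02,"y":-0.03,"z":-0.08,"rx":-0.02,"ry":0.03,"rz":0},{"x":-0.02,"y":-0.03,"z":-0.09,"rx":-0.02,"ry":0.03,"rz":0},{"x":-0.02,"y":-0.03,"z":-0.09,"rx":-0.02,"ry":0.03,"rz":0},{"x":-0.02,"y":-0.03,"z":-0.1,"rx":-0.02,"ry":0.03,"rz":0}]'

```text
time_s: 19.67
ee_pos: [509.2, 198.4, 161.5]
eef_rot: [1.605, 0.602, -1.196]
contact_force: [-18.7, 5.9, 26.9]
opening: 0.317
```

```bash
python3 q.py; python3 m.py 10 2>/dev/null|grep coup; python3 slip.py 10 | tail -2
```

```text
s tip -42.058426114719744 s foot -3.058426114719744 lat [ 1.67 -1.32  0.96] turn [-0.09  0.01  0.01] F [-18.68   5.92  26.87] Fax 32.57789001129007 M [ 0.51  1.75 -0.11] 0.31716532211174137 [ 0.32 -0.16  2.06 -0.35  0.94  0.91]
coup [-1.26  2.12 -0.92] 156 [533.39 189.63 100.73] [-0.39  0.17  0.91] -11.29762361751792
coup [-1.05  2.6  -0.92] 64 [533.6  190.11 100.73] [-0.39  0.17  0.91] -13.928355927792822
10 s collar 48 [-5.48 -1.75  0.38] red min [-0.21  2.26] off low/high [-0.86  2.23 -0.77] [-1.16  1.53 -0.78]
10 t collar 78 [-5.28 -1.6   2.57] red min  off low/high [-0.7   3.02 -0.85]
```

```bash
python3 -c "
from cell import arm
print(arm.observe()['contact_force']); print(arm.finish_job())"
```

```text
[-16.66052831   5.62408687  24.95716024]
the job is handed in; nothing more can be done
None
```

I lifted the coupler off its fork, lined it up with the tilted nipple and pressed it on, and handed the job in at about 20 s. It was still gripped and held pressed when I handed it in.

**Last checks**
- **Seating:** every push ended at the same hard stop, 2.6 to 3.1 mm beyond my estimate of the foot. The last push held about 33 N along the axis.
- **Depth:** the spring force on backing off puts fully home at about 3 mm beyond that estimate.
- **Alignment:** the tool was within about 0.5° of my estimate of the nipple's axis and about 2 mm to one side of it.
- **Grip:** the collar's place between the fingers changed by about 1 mm at most, so there was little or no slip.
- **Brush and bench:** in the last picture viewed, taken just before the final press, the brush was on its fork and nothing else looked moved.

**Not certain**
- **Ball snap:** I never saw or felt the balls snap. I infer it from the depth and from a push well above the snap force. I did not try pulling the coupler back off.
- **Side creep:** the tool crept sideways up to about 7 mm while pressing, so I squared it up and pressed again several times.

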